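Pack the home-visit sampling carrier and stack its tray on top

ROBOT

A 7-joint arm with a two-finger parallel gripper is mounted at the origin on a cart in front of the work surface, level with it; the furniture and walls round the work are solid. World frame = base frame: x ahead of the robot, y to its left, z up, the work surface at z = 0. Lengths are in m, angles in rad, forces in N, time in s.
With the tool pointing down it reaches from about 0.4 to 0.875 m from the base axis. Payload 19.3 kg.
Tool frame: the origin (TCP) lies on the centre line of the jaws, within the pads' length; the fingertips stand 14 mm ahead of it and the grasp point (between the pads) lies 5 mm behind it (bot.tip_extent is the distance from the TCP to the fingertips, in m); z points along the fingers, y is the line along which they close (so a half turn about z gives the same grasp; the last joint's range is limited). The gripper opens to 85 mm and grips with 20 to 120 N. Pads are 22 mm wide; open, the fingers measure 114 mm over their backs; the gripper's body (76 mm by 85 mm) begins 54 mm behind the grasp point. The pads swing forward as they close: fully open they stand 13 mm farther back than shut.
Start: joints at [-1.258, 0.521, -0.036, 1.599, 0.021, 1.021, -0.113], TCP at [0.233, 0.58, 0.245] pointing down, gripper open.
Joint ranges: [-2.91, 2.91], [-0.3, 2.13], [-1.5, 1.42], [0.17, 2.43], [-1.26, 4.41], [0.16, 1.93], [-2.52, 2.52]. Speed limits (rad/s): [1.89, 1.89, 2.39, 2.39, 3.01, 3.01, 3.01].

INTERFACE

Orientations are given as [roll, pitch, yaw] about the fixed x, y, z axes, in that order (R = Rz(yaw) Ry(pitch) Rx(roll)).
In Python, from workcell import monitor, grab_frame, camera_model, bot gives the robot as it stands.
- The arm moves only by the tool move_arm, never from a script. Its argument "moves" is a list of rows, each a list of 4 numbers: the shift along the world's x, y, z in mm, then the turn about the world's z in rad. A call has 1 to 12 rows; each row is the pose to reach, as a shift and turn from the pose commanded when the call began; what a row does not reach only later rows make up. A row lasts 1/8 s, in which the tool goes at most 62.5 mm and 10.7 degrees, less where a joint would pass 70% of its speed; a pose out of reach is approached as far as the arm can. A call with a gripper value outside its range is refused whole. "gripper" is the opening, from 0 (shut) to 1 (fully open), set as the call begins (left out, the last holds). The fingers move at their own pace and stop on an object; "newtons" is the grip in N (left out, the last holds). Time passes only in rows, so rows that repeat a pose let the fingers close. It gives the time, the measured TCP pose, the force, the opening and the grip force at its end, in the units of the state.
- monitor.observe(): the state, without advancing time (a new reading comes with each control period).
- grab_frame(name): name is "scene" or "top"; returns the picture (384x512x3 uint8, blue, green, red); there is no depth.
- camera_model(name): a dict with "vfov" (degrees; the focal length in pixels is half the picture's height over the tangent of half this angle, whatever the lens; pixels are square), "cx", "cy" (the principal point, pixels), "k1" (the pictures are not rectified: a ray, as slopes to the right and down, at radius r is drawn at 1 + k1 r^2 times it, then the intrinsics apply), "R" (3x3) and "t" (3): a world point X has camera coordinates R X + t. Camera axes: x right, y down, z forward; pixel columns grow to the right and rows downward; lengths in m; the calibration is good to about 2 mm. A picture is of the moment at which its call begins. camera_model takes no time and is no camera call.
- bot.job_done(): hands the job in; it is judged then, once.
The state is a dict: "clock": time; "qpos": joint angles; "qd": joint speeds; "joint_efforts": joint torques, N m; "position": TCP position; "tool_rot": TCP orientation; "force": force on the tool from outside, world axes, zero at the start; "moment": the same for the moment, N m; "grip_width": finger opening in m; "finger_force": force on a finger pad.
Only numpy, scipy, OpenCV 4.12 (cv2) and the standard library are available. Lean on these libraries where they do the work, as an engineer would, in place of code of your own. Each camera call takes 0.05 s, during which the arm holds its last target. There are 200 camera calls.

TASK

Pack the home-visit carrier: put the capped sample cup, the short amber bottle and the square swab pack each into the insert that is cut for it, and leave the tall amber bottle alone (it would not fit under the tray). Then turn the empty tray with the grip bar half a turn so that its lugs rest on the carrier's end rims instead of dropping into the notches and onto the contents, and set it down level on the carrier.

Things in the scene. Friction and masses are not known exactly. Their poses are not given: they have to be found in the camera images.
- carrier: Grey fixed bin, inside 262 (x) by 130 mm (y), three dark inserts in a row along x. Origin: centre of underside, z up. End walls (inner faces x +-131) have flat rims at z 95, 14 mm wide outward, each with two notches 22 wide, 32 deep: at y +-45 in the +x end, y +-19 in the -x end. Side walls 5 mm thick, only 58 high except corner posts (|x| over 121) to 95; lip to y +-76.
- cup_insert: Dark grey insert 80 x 128 x 45 mm in the carrier with one large round well, 68 mm across, 4 mm chamfer, for the sample cup. Origin: centre of its underside; well on its z axis, floor at z 4 mm. Axes parallel to the carrier's. Which insert stands where changes.
- bottle_insert: Dark grey insert of the same outside size with one smaller round well, 46 mm across, 4 mm chamfer, for the short bottle. Origin: centre of its underside; well on its z axis, floor at z 4 mm. Axes parallel to the carrier's.
- swab_insert: Dark grey insert of the same outside size with a square pocket 62 x 62 mm, 9 mm deep, in its middle (floor at z 36, top at 45 mm), for the swab pack; on both y sides a finger slot 31 mm wide, equally deep, reaches to y +-58. Origin: centre of its underside. Axes parallel to the carrier's.
- tray: Grey tray, 0.35 kg, 252 (x) by 120 mm, walls 50 high; grip bar along x over its middle, 132 long, 18 wide, z 73 to 95. Origin: centre of underside. Lugs 14 wide, undersides at z 10, reach x +-139: +x end at y +-45, -x end at y +-19. Starts pointing the carrier's way within 0.5 rad: lugs fit notches. Its +x along carrier -x: lugs on rims, origin 85 above carrier's, centred, 5 mm play a side.
- cup: Sample cup with a blue screw cap, upright, 69 mm high, body 58 mm across, cap 62 mm across from z = 56 to 69 mm. Origin: centre of its underside, z up. Grip it by the cap from above.
- bottle: Short amber dropper bottle with a black cap, upright, 67 mm high; body 36 mm across up to z = 52 mm, cap 24 mm across above that. Origin: centre of its underside. Grip it by the cap from above.
- swabs: Flat square pack of swabs, white and blue, 51 x 51 mm, 9 mm thick, lying on the desk; edges along its x and y. Origin: centre of its underside.
- tall_bottle: Tall amber bottle with a white cap, 81 mm high, 36 mm across: stays where it stands. Origin: centre of its underside.
Things that resemble listed ones, but are neither listed nor needed, are in the scene too. Of the things like the cup, leave any that is green, white or yellow; of the rest the larger one is meant.

How it is judged:
By the outcome, as a careful person would: the job done as asked, in the order asked, and still so for the second after the job is handed in, with the robot touching nothing.
It also fails if it takes over 120 s, if anything falls off the work surface, if the arm or the gripper's body presses on something with over 40 N, if the wrist force passes 120 N, or if a joint passes its speed limit or range.

## Working session

There is one attempt and no reset: what is moved stays moved. The work goes in short steps, Python scripts to look and compute and a tool call to move; the robot and the scene stay as the last step left them, time stands still between calls to the robot, and variables do not carry over. Pictures are saved under pics/ and viewed, at most 14 in all, crops included, and the job is handed in when it is done.

Besides the shell and the picture viewer there is one more tool, called by a JSON object that holds its "name" and its "arguments". move_arm: Moves the arm, as the interface text tells. Its arguments: {"type":"object","properties":{"moves":{"type":"array","items":{"type":"array","items":{"type":"number"}}},"gripper":{"type":"number"},"newtons":{"type":"number"}},"required":["moves"]}

```bash
mkdir -p pics
cat > h.py <<'E'
import numpy as np, cv2
from workcell import monitor, grab_frame, camera_model, bot
def ray(cam,u,v):
    m=camera_model(cam); f=192/np.tan(np.radians(m['vfov'])/2)
    d=np.array([(u-m['cx'])/f,(v-m['cy'])/f]); s=d.copy()
    for _ in range(30): s=d/(1+m['k1']*(s@s))
    R=np.array(m['R']); t=np.array(m['t'])
    return -R.T@t, R.T@np.array([s[0],s[1],1.])
def onz(cam,u,v,z):
    o,d=ray(cam,u,v); return o+d*(z-o[2])/d[2]
def proj(cam,X):
    m=camera_model(cam); f=192/np.tan(np.radians(m['vfov'])/2)
    c=np.array(m['R'])@np.array(X)+np.array(m['t']); s=c[:2]/c[2]; s=s*(1+m['k1']*(s@s))
    return np.array([m['cx'],m['cy']])+f*s
def tri(a,b):
    (o1,d1),(o2,d2)=ray(*a),ray(*b)
    s=np.linalg.lstsq(np.c_[d1,-d2],o2-o1,rcond=None)[0]
    p,q=o1+d1*s[0],o2+d2*s[1]; return (p+q)/2,np.linalg.norm(p-q)
E
python3 - <<'E'
from h import *
for n in('scene','top'):
    im=grab_frame(n); cv2.imwrite(f'pics/{n}0.png',im); cv2.imwrite(f'pics/{n}0b.png',cv2.resize(im,(800,600),interpolation=cv2.INTER_CUBIC))
    m=camera_model(n); print(n,m['vfov'],m['k1'],m['cx'],m['cy'],ray(n,m['cx'],m['cy']))
s=monitor.observe(); print(s['clock'],s['position'],s['tool_rot'],s['grip_width'],bot.tip_extent)
E
```

```text
scene 52.6521159051515 -0.09727313853298362 255.56141959564627 189.9761785812004 (array([-0.12089497, -0.69849688,  0.9550855 ]), array([ 0.47452983,  0.53354944, -0.70010459]))
top 57.128613911229735 -0.023533698079199566 250.55143818578486 192.62355738701206 (array([ 0.37690281, -0.01538498,  1.08241821]), array([ 0.12208491,  0.00508025, -0.99250666]))
0.1 [0.23338869 0.57949835 0.24482012] [-3.14065645e+00  9.21822821e-05  2.75879618e+00] 0.08536524408635396 0.014
```

View pics/scene0b.png

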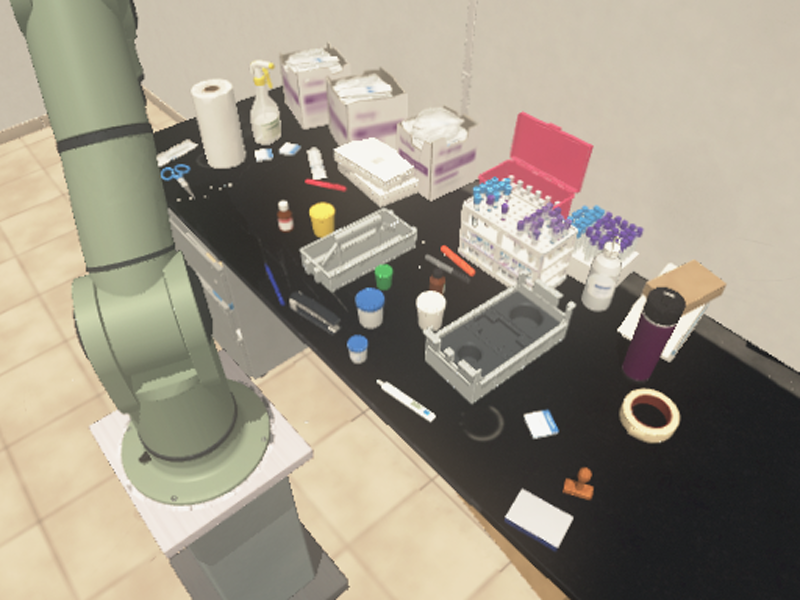

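View pics/top0b.png

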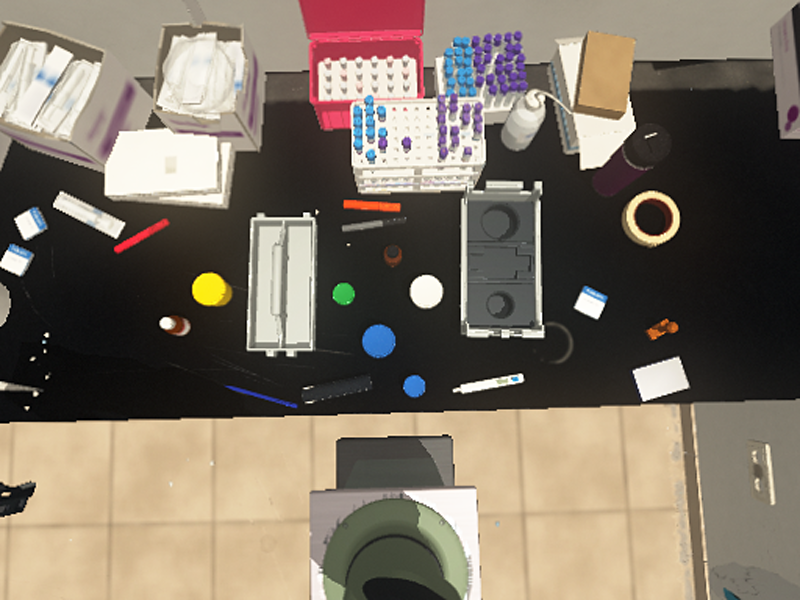

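Scene (800x600 views): the carrier is at top-view (502,262), with the large well at the far end, swab pocket in the middle and small well near. The tray is at (283,283).
Cup candidates in the top view: large blue (379,341), small blue (414,386), green (343,293), white (426,291) and yellow (211,289). The large blue one fits, being neither green, white nor yellow and the larger of the two left.
Bottle candidates: black cap (393,255), which is the short one meant, and white cap (175,325), the tall one to leave.
Swab candidates: (591,302), and the packs at (30,222) and (16,260), whose sizes I will check. I'll confirm in a crop.

Run:
```python
from h import *
t=cv2.imread('pics/top0.png'); s=cv2.imread('pics/scene0.png')
cv2.imwrite('pics/c1.png',cv2.resize(t[110:260,145:395],None,fx=3.2,fy=3.2,interpolation=cv2.INTER_CUBIC))
cv2.imwrite('pics/c2.png',cv2.resize(s[130:290,185:385],None,fx=3.7,fy=3.7,interpolation=cv2.INTER_CUBIC))
for n,im in(('top',t),('scene',s)):
    hsv=cv2.cvtColor(im,cv2.COLOR_BGR2HSV)
    for nm,lo,hi in(('blue',(95,110,60),(118,255,255)),('amber',(2,90,25),(18,255,140)),('white',(0,0,170),(180,60,255))):
        m=cv2.inRange(hsv,lo,hi); k,l,st,c=cv2.connectedComponentsWithStats(m)
        for i in range(1,k):
            x,y,w,h,a=st[i]
            if (30 if nm!='white' else 100)<a<1500: print(n,nm,c[i].round(1),(x,y,w,h),a,onz(n,*c[i],0.0).round(3)[:2])
```

```text
top blue [296.7  41.8] (np.int32(290), np.int32(24), np.int32(15), np.int32(38)) 328 [ 1.003 -0.176]
top blue [287.2  45.1] (np.int32(284), np.int32(31), np.int32(8), np.int32(31)) 123 [ 0.992 -0.145]
top blue [236.4  74.7] (np.int32(234), np.int32(61), np.int32(6), np.int32(28)) 128 [0.896 0.024]
top blue [228.7  81.2] (np.int32(226), np.int32(68), np.int32(6), np.int32(28)) 136 [0.874 0.049]
top blue [ 23.9 139.4] (np.int32(19), np.int32(132), np.int32(10), np.int32(15)) 47 [0.705 0.711]
top blue [ 12.2 160.1] (np.int32(5), np.int32(156), np.int32(16), np.int32(9)) 54 [0.639 0.745]
top blue [380.6 187.7] (np.int32(373), np.int32(183), np.int32(16), np.int32(11)) 63 [ 0.513 -0.413]
top blue [242.  217.9] (np.int32(231), np.int32(207), np.int32(22), np.int32(23)) 376 [0.433 0.019]
top blue [264.7 246.8] (np.int32(258), np.int32(240), np.int32(14), np.int32(15)) 167 [ 0.343 -0.048]
top blue [167.5 253.4] (np.int32(144), np.int32(247), np.int32(47), np.int32(14)) 126 [0.332 0.248]
top amber [379.  63.] (np.int32(367), np.int32(24), np.int32(33), np.int32(53)) 230 [ 0.921 -0.44 ]
top am
[... 5049 characters left out ...]
.int32(399), np.int32(250), np.int32(35), np.int32(29)) 275 [ 0.677 -0.527]
scene white [344.2 271. ] (np.int32(335), np.int32(263), np.int32(20), np.int32(18)) 210 [ 0.497 -0.395]
scene white [  5.2 323.1] (np.int32(0), np.int32(302), np.int32(15), np.int32(45)) 449 [-0.327  0.091]
scene white [345. 331.] (np.int32(323), np.int32(313), np.int32(44), np.int32(37)) 841 [ 0.354 -0.517]
scene white [ 18.  363.5] (np.int32(0), np.int32(337), np.int32(43), np.int32(47)) 1364 [-0.337 -0.044]
scene white [223.5 367.1] (np.int32(214), np.int32(353), np.int32(19), np.int32(31)) 297 [ 0.06  -0.381]
scene white [327.7 375.2] (np.int32(315), np.int32(362), np.int32(31), np.int32(22)) 404 [ 0.235 -0.563]
```

View pics/c1.png

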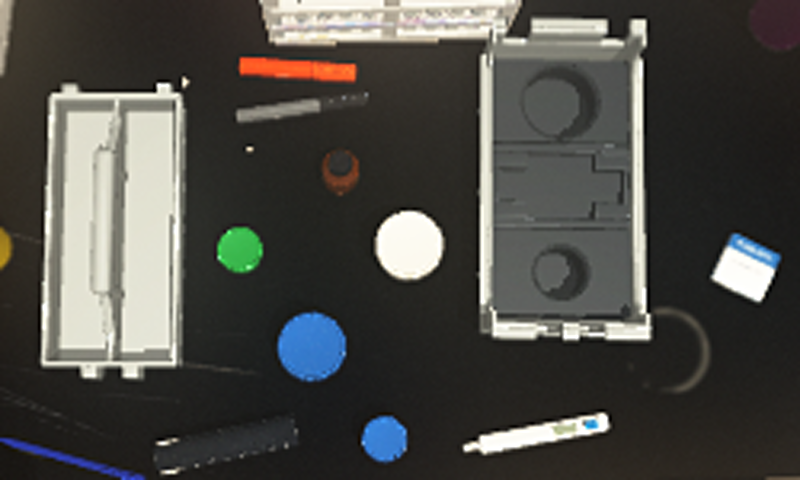

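View pics/c2.png

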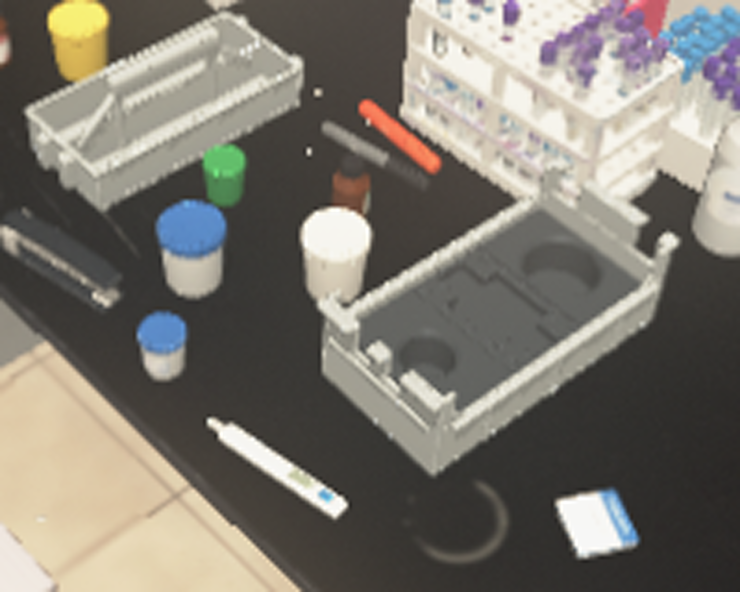

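The crop confirms the picks. The large blue cup is at crop (312,346), the black-cap short bottle at (341,168), and the swab pack at (747,266). Wide notches and wide lugs are both on the far (+x) ends. Next I'll take enlarged crops of carrier and tray for geometry.

Run:
```python
from h import *
t=cv2.imread('pics/top0.png'); s=cv2.imread('pics/scene0.png')
u=lambda a,f:cv2.resize(a,None,fx=f,fy=f,interpolation=cv2.INTER_CUBIC)
g=lambda a:np.clip((a/255.)**.6*255,0,255).astype(np.uint8)
cv2.imwrite('pics/d1.png',g(np.hstack([u(t[112:222,290:354],5),u(t[128:238,152:210],5)])))
cv2.imwrite('pics/d2.png',g(u(s[170:262,266:374],6)))
cv2.imwrite('pics/d3.png',g(u(s[125:200,185:275],6.5)))
```

```text
(no output)
```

View pics/d1.png

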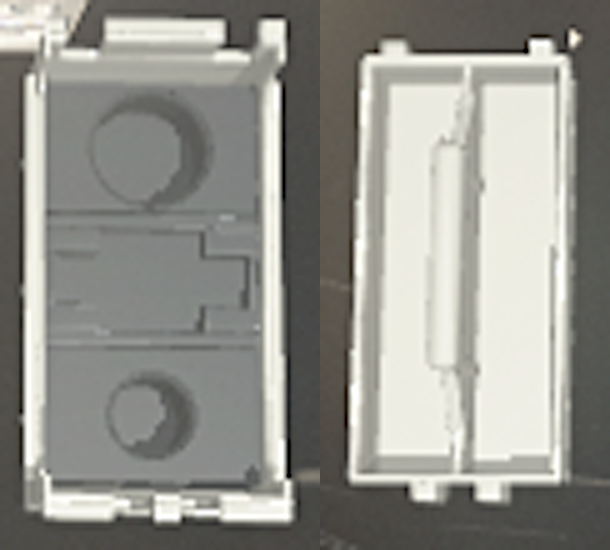

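View pics/d2.png

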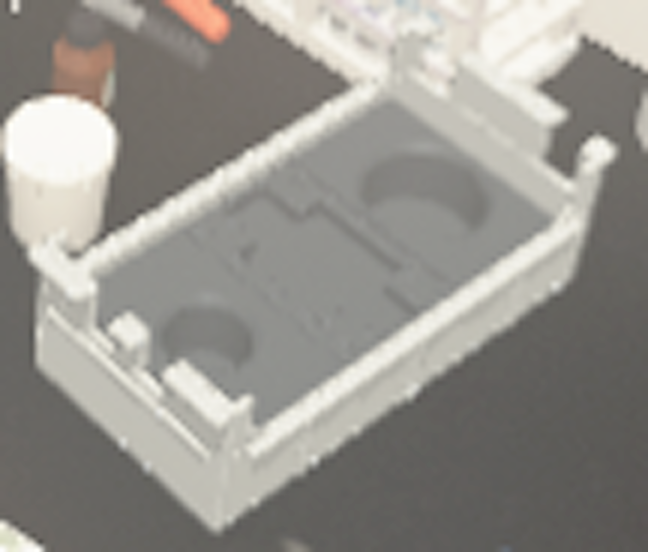

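View pics/d3.png

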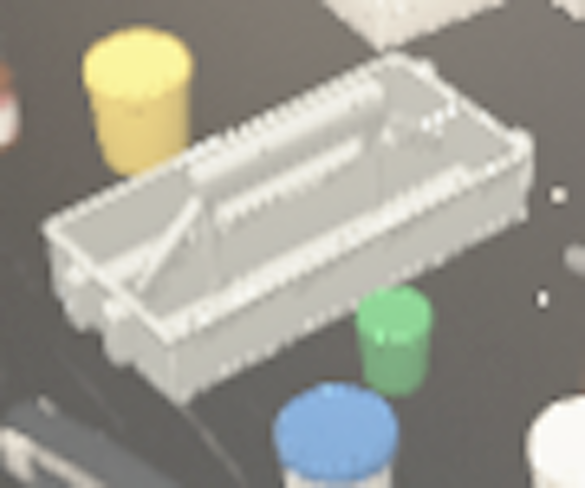

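d1 and d2 show the carrier: near rim corners at d1 (44,517) and (292,521), far middle block (104..222,19), wells at (150,150) and (151,416). The tray wall corners are at d1 (361,57), (574,57), (349,482) and (568,482), with the grip bar centred at (447,255). d3 shows the matching tray corners.

```bash
cat > m.py <<'E'
from h import *
def px(o,s,x,y): return (o[0]+(x+.5)/s-.5,o[1]+(y+.5)/s-.5)
def rigid(L,W):
    L=np.array(L,float);W=np.array(W)[:,:2];a=L-L.mean(0);b=W-W.mean(0)
    th=np.arctan2((a[:,0]*b[:,1]-a[:,1]*b[:,0]).sum(),(a*b).sum())
    R=np.array([[np.cos(th),-np.sin(th)],[np.sin(th),np.cos(th)]])
    c=W.mean(0)-R@L.mean(0); return c.round(4),th.round(4),((W-(L@R.T+c))*1000).round(1).tolist()
E
python3 - <<'E'
from m import *
C=lambda x,y:px((290,112),5,x,y); T=lambda x,y:px((152,128),5,x-320,y)
S=lambda x,y:px((266,170),6,x,y); U=lambda x,y:px((185,125),6.5,x,y)
P=[((.145,.034),(104,19)),((.145,-.034),(222,19)),((-.145,.07),(44,519)),((-.145,-.07),(292,521)),((-.145,.008),(155,521)),((-.145,-.008),(183,521))]
print('carrier top',rigid([p[0] for p in P],[onz('top',*C(*p[1]),.095) for p in P]))
for n,q,s in(('big',(150,150),(425,196)),('small',(151,416),(207,342))):
    print(n,onz('top',*C(*q),.05).round(4),onz('scene',*S(*s),.05).round(4),tri(('top',*C(*q)),('scene',*S(*s))))
Q=[((.126,.06),(361,57),(395,55)),((.126,-.06),(574,57),(528,140)),((-.126,.06),(349,482),(45,228)),((-.126,-.06),(568,482),(172,340))]
print('tray top',rigid([p[0] for p in Q],[onz('top',*T(*p[1]),.05) for p in Q]))
print('tray sc',rigid([p[0] for p in Q],[onz('scene',*U(*p[2]),.05) for p in Q]))
for p in Q: print('  tri',tri(('top',*T(*p[1])),('scene',*U(*p[2]))))
print('bar',onz('top',*T(447,255),.095),'scene end far/near', [tri(('top',*T(*a)),('scene',*U(*b))) for a,b in(((450,142),(375,88)),((444,368),(200,170)))])
t=cv2.imread('pics/top0.png'); s=cv2.imread('pics/scene0.png')
for n,im,r in(('top',t,(360,175,400,212)),('scene',s,(328,255,365,288))):
    x0,y0,x1,y1=r; m=(im[y0:y1,x0:x1].max(2)>100).astype(np.uint8)
    c=max(cv2.findContours(m,0,1)[0],key=cv2.contourArea).reshape(-1,2)+[x0,y0]
    M=cv2.moments(m); print('swab',n,px0:=(M['m10']/M['m00']+x0,M['m01']/M['m00']+y0),onz(n,*px0,.009).round(4))
    W=np.array([onz(n,*p,.009)[:2] for p in c],np.float32)*1000; print('   ',cv2.minAreaRect(W))
    for nm,rr,lo,hi,z in(('cup',(225,200,260,235) if n=='top' else (220,175,255,205),(95,110,60),(118,255,255),.069),):
        a,b,c2,d=rr; m=cv2.inRange(cv2.cvtColor(im[b:d,a:c2],cv2.COLOR_BGR2HSV),lo,hi)
        c=np.vstack(cv2.findContours(m,0,1)[0]).reshape(-1,2)+[a,b]
        e=cv2.minEnclosingCircle(c.astype(np.float32)); print(nm,n,e,c.min(0),c.max(0),onz(n,*e[0],z).round(4))
# bottle
for n,im,r in(('top',t,(238,150,264,175)),('scene',s,(268,166,292,192))):
    x0,y0,x1,y1=r; print(n,'V'); print(cv2.cvtColor(im[y0:y1,x0:x1],cv2.COLOR_BGR2HSV)[::1,::1,1]);break
E
```

```text
carrier top (array([ 0.572 , -0.2183]), np.float64(-0.0449), [[-0.0, 0.1], [0.9, -0.4], [-0.3, -0.3], [0.4, 1.0], [-0.6, -0.3], [-0.4, -0.0]])
big [ 0.6515 -0.222   0.05  ] [ 0.6519 -0.2245  0.05  ] (array([ 0.65282322, -0.22300697,  0.04790923]), np.float64(0.001758316318461985))
small [ 0.491  -0.2137  0.05  ] [ 0.4889 -0.2176  0.05  ] (array([ 0.49179311, -0.21488878,  0.04524361]), np.float64(0.0007725909991229211))
tray top (array([0.5457, 0.1978]), np.float64(-0.0281), [[2.3, 4.5], [1.2, -4.4], [-1.5, 4.2], [-2.0, -4.4]])
tray sc (array([0.5485, 0.2009]), np.float64(-0.0048), [[-0.8, -3.2], [3.9, 2.5], [-0.8, 1.1], [-2.4, -0.3]])
  tri (array([0.67621738, 0.25947392, 0.04762297]), np.float64(0.0002836776261576523))
  tri (array([0.6660164 , 0.12843969, 0.06486752]), np.float64(0.002231032485318022))
  tri (array([0.42138433, 0.26478447, 0.04902397]), np.float64(0.0033372228411396795))
  tri (array([0.41612722, 0.13589805, 0.05585675]), np.float64(0.0005657815186998024))
bar [0.54516101 0.19745637 0.095     ] scene end far/near [(array([0.61075127, 0.19721768, 0.09027568]), np.f
[... 2669 characters left out ...]
48 141 115
   33  39  39  34  32  38  39  45]
 [ 28  29  28  29  41  28  34  34  35  62 118 139 136 143 143 151  93  45
   34  39  38  40  45  39  33  38]
 [ 28  29  28  35  35  29  28  28  34  29  40  70 129 141 105  76  55  28
   26  39  33  45  46  33  31  38]
 [ 28  28  29  29  35  29  29  29  35  36  36  36  55  81  34  34  34  34
   40  33  34  40  34  39  38  38]
 [ 29  28  28  35  35  22  35  28  28  29  29  35  28  28  21  28  28  40
   33  34  35  34  39  33  39  33]
 [ 28  21  21  29  21  35  27  34  35  28  28  35  30  34  48  40  40  34
   34  34  39  39  39  27  46  45]
 [ 22  29  35  28  41  29  28  35  30  28  28  29  29  40  28  34  34  39
   26  32  34  40  47  38  26  33]]
```

Run:
```python
from m import *
print('cup',tri(('top',242,217.8),('scene',236.5,190)))
s=cv2.imread('pics/scene0.png'); t=cv2.imread('pics/top0.png')
def cent(im,r,f):
    x0,y0,x1,y1=r; m=f(im[y0:y1,x0:x1]).astype(np.uint8); M=cv2.moments(m,True); return M['m10']/M['m00']+x0,M['m01']/M['m00']+y0,M['m00'],cv2.boundingRect(m)
blk=lambda a:(cv2.cvtColor(a,cv2.COLOR_BGR2HSV)[...,1]<60)&(a.max(2)<100)
b=cent(t,(247,157,256,165),lambda a:cv2.cvtColor(a,cv2.COLOR_BGR2HSV)[...,1]<80)
print('bottle cap',b,onz('top',251.2,160.5,.067), [onz('top',*b[:2],.067)])
print('body',onz('top',250.9,164.2,.03))
print(cv2.cvtColor(s[164:190,270:290],cv2.COLOR_BGR2GRAY))
print('proj bottle top',proj('scene',[*onz('top',251.2,160.5,.067)[:2],.067]), proj('scene',[*onz('top',251.2,160.5,.067)[:2],.052]))
C=lambda x,y:px((290,112),5,x,y)
for q in((150,219),(150,341)): print('gap',onz('top',*C(*q),.049))
st=monitor.observe(); print(st['clock'],st['position'],st['force'])
```

```text
cup (array([0.43020535, 0.01588447, 0.07202007]), np.float64(0.002018569587424077))
bottle cap (250.89583333333334, 160.47916666666666, 48.0, (0, 0, 9, 8)) [ 0.59666769 -0.01500478  0.067     ] [array([ 0.59675908, -0.01411464,  0.067     ])]
body [ 0.59325668 -0.013726    0.03      ]
[[ 64  68 137 147 150 141 126  95  68  65  66  67  66  66  67  68  87 131
  163 163]
 [ 64  67 112 131 139 149 157 139 124  82  66  66  66  66  66  66  65  85
  134 162]
 [ 64  64  77 101 116 135 146 154 158 134 124  79  66  67  66  66  65  66
   78 128]
 [ 64  64  65  66  79 107 127 143 152 156 159 130 101  70  65  65  66  68
   68  75]
 [ 64  64  63  63  63  70  96 116 135 155 157 156 144 126  99  69  66  65
   67  67]
 [ 63  65  65  64  63  64  65  79 101 137 165 158 156 158 142 125  92  68
   66  66]
 [ 63  64  64  63  63  65  64  64  65  88 137 144 145 152 155 158 139 123
   80  67]
 [ 63  64  63  64  63  63  64  65  68  71  78 108 116 133 143 153 156 158
  134 123]
 [ 64  64  63  63  63  64  64  67  73  78  77  81  83 100 116 136 144 156
  160 148]
 [ 63  63  63  64  64  62  63  71  77  77  76  76
[... 929 characters left out ...]
86  85  83 117 130  68  63  63
   65  64]
 [ 61  60  61  60  69  81  85  87  87  88  87  84  82 128 126  68  62  63
   63  64]
 [ 60 111 135 190 233 236 237 205 200 125  88  83  81 137 105  66  63  63
   64  64]
 [233 232 235 241 247 247 247 242 243 233 234 152  84 122  77  64  63  63
   63  63]
 [247 246 246 245 246 246 246 245 246 246 247 237 199  91  63  63  63  63
   63  62]
 [246 246 246 246 246 246 246 246 246 246 246 246 243 200  77  63  62  63
   63  64]]
proj bottle top [279.58321921 173.33164156] [279.3833455  176.56719385]
gap [ 0.60951501 -0.2198498   0.049     ]
gap [ 0.53578148 -0.2157765   0.049     ]
0.1 [0.23338869 0.57949835 0.24482012] [-0.19945219 -0.24663651  0.49156589]
```

{"name": "move_arm", "arguments": {"moves": [[22, -62, 0, 0.03], [44, -124, 0, 0.06], [65, -187, 0, 0.1], [87, -249, 0, 0.14], [109, -312, 0, 0.18], [130, -374, 0, 0.22], [152, -437, 0, 0.26], [174, -500, -20, 0.3], [196, -563, -45, 0.338], [196, -563, -70, 0.338], [196, -563, -90, 0.338], [196, -563, -90, 0.338]]}}

```text
clock: 1.6
position: [0.4287, 0.0164, 0.1543]
tool_rot: [-3.141, -0.003, 3.096]
force: [0.4, 0.6, 0.3]
grip_width: 0.0852
finger_force: 0.0
```

{"name": "move_arm", "arguments": {"moves": [[0, 0, -40, 0], [0, 0, -70, 0], [0, 0, -90, 0], [0, 0, -94, 0], [0, 0, -94, 0]]}}

```text
clock: 2.22
position: [0.4299, 0.0171, 0.0621]
tool_rot: [3.141, 0.001, 3.097]
force: [0.1, -0.8, -0.2]
grip_width: 0.0856
finger_force: 0.0
```

{"name": "move_arm", "arguments": {"moves": [[0, 0, 0, 0], [0, 0, 0, 0], [0, 0, 0, 0], [0, 0, 0, 0], [0, 0, 0, 0], [0, 0, 0, 0], [0, 0, 0, 0]], "gripper": 0.4, "newtons": 30}}

```text
clock: 3.1
position: [0.4302, 0.017, 0.0622]
tool_rot: [3.141, 0.002, 3.097]
force: [-1.3, 1.0, 13.7]
grip_width: 0.0612
finger_force: 29.4
```

{"name": "move_arm", "arguments": {"moves": [[0, 0, 40, 0], [0, 0, 90, 0], [0, 0, 120, 0], [40, -40, 120, 0], [80, -80, 120, 0], [120, -120, 120, 0], [160, -160, 120, 0], [195, -200, 120, 0], [222, -239, 120, 0], [222, -239, 120, 0], [222, -239, 120, 0]]}}

```text
clock: 4.47
position: [0.6511, -0.2217, 0.1814]
tool_rot: [3.141, -0.0, 3.097]
force: [-0.0, 0.0, -0.8]
grip_width: 0.0611
finger_force: 33.9
```

Run:
```python
from h import *
for n in('scene','top'): cv2.imwrite(f'pics/{n}1.png',grab_frame(n))
t=cv2.imread('pics/top1.png'); s=cv2.imread('pics/scene1.png')
u=lambda a:cv2.resize(a,(400,400),interpolation=cv2.INTER_CUBIC)
cv2.imwrite('pics/e1.png',np.hstack([u(t[100:220,265:385]),u(s[130:250,260:380])]))
st=monitor.observe();print(st['position'],st['force'],st['grip_width'])
```

```text
[ 0.65126879 -0.22108312  0.1817127 ] [-0.81326348  0.90811313 -0.28763735] 0.06094590861322573
```

View pics/e1.png

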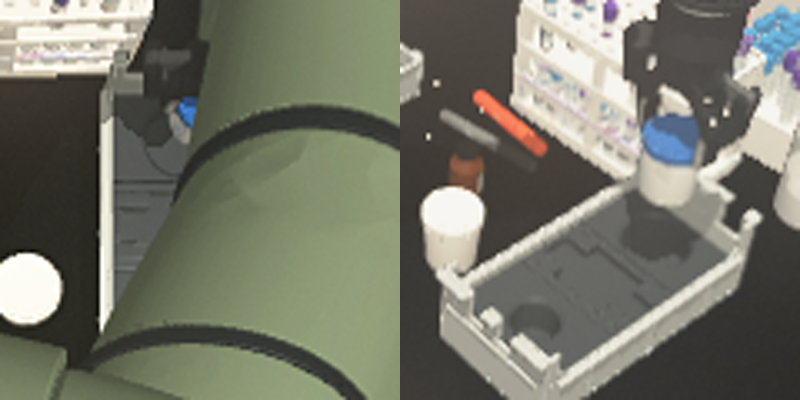

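The cup is held over the large well (right panel, 668,160).

{"name": "move_arm", "arguments": {"moves": [[1, 0, -30, 0], [1, 0, -60, 0], [1, 0, -75, 0], [1, 0, -85, 0], [1, 0, -93, 0], [1, 0, -100, 0], [1, 0, -105, 0], [1, 0, -108, 0], [1, 0, -108, 0]]}}

```text
clock: 5.7
position: [0.6524, -0.2223, 0.0732]
tool_rot: [-3.142, -0.0, 3.097]
force: [0.3, 0.2, -0.4]
grip_width: 0.0609
finger_force: 33.9
```

{"name": "move_arm", "arguments": {"moves": [[0, 0, -2, 0], [0, 0, -3, 0], [0, 0, -4, 0], [0, 0, -4, 0]]}}

```text
clock: 6.2
position: [0.6531, -0.2223, 0.0705]
tool_rot: [-3.141, 0.002, 3.097]
force: [-3.0, 1.9, 13.0]
grip_width: 0.0612
finger_force: 35.2
```

{"name": "move_arm", "arguments": {"moves": [[0, 0, 0, 0], [0, 0, 0, 0], [0, 0, 0, 0], [0, 0, 30, 0], [0, 0, 70, 0], [0, 0, 110, 0], [0, 0, 110, 0]], "gripper": 0.88}}

```text
clock: 7.08
position: [0.6538, -0.2228, 0.1825]
tool_rot: [-3.14, 0.005, 3.097]
force: [0.4, 0.2, -0.5]
grip_width: 0.0748
finger_force: 0.0
```

{"name": "move_arm", "arguments": {"moves": [[-14, 52, 0, 0], [-28, 104, 0, 0], [-43, 156, 0, 0], [-57, 208, 0, 0], [-57, 208, -30, 0], [-57, 208, -70, 0], [-57, 208, -90, 0], [-57, 208, -100, 0], [-57, 208, -111, 0], [-57, 208, -111, 0], [-57, 208, -111, 0]], "gripper": 0.7}}

```text
clock: 8.45
position: [0.5958, -0.0143, 0.0689]
tool_rot: [3.142, 0.001, 3.097]
force: [-0.1, 0.8, 0.2]
grip_width: 0.06
finger_force: 0.0
```

{"name": "move_arm", "arguments": {"moves": [[0, 0, 0, 0], [0, 0, 0, 0], [0, 0, 0, 0], [0, 0, 0, 0], [0, 0, 0, 0], [0, 0, 0, 0], [0, 0, 0, 0], [0, 0, 0, 0]], "gripper": 0.0, "newtons": 30}}

```text
clock: 9.45
position: [0.5958, -0.0142, 0.0687]
tool_rot: [3.141, 0.001, 3.097]
force: [-0.8, 1.6, 6.1]
grip_width: 0.0221
finger_force: 29.2
```

{"name": "move_arm", "arguments": {"moves": [[0, 0, 40, 0], [0, 0, 90, 0], [0, 0, 120, 0], [0, 0, 120, 0]]}}

```text
clock: 9.95
position: [0.5964, -0.0142, 0.1905]
tool_rot: [3.141, 0.004, 3.097]
force: [-0.5, 0.1, -0.8]
grip_width: 0.0218
finger_force: 29.7
```

Run:
```python
from h import *
for n in('scene','top'): cv2.imwrite(f'pics/{n}2.png',grab_frame(n))
t=cv2.imread('pics/top2.png'); s=cv2.imread('pics/scene2.png')
u=lambda a:cv2.resize(a,(400,400),interpolation=cv2.INTER_CUBIC)
cv2.imwrite('pics/e2.png',np.hstack([u(t[100:220,265:385]),u(s[110:230,230:350])]))
st=monitor.observe();print(st['position'],st['force'],st['grip_width'])
```

```text
[ 0.59521448 -0.0141619   0.18794362] [-0.14315333 -0.11705011 -0.37263799] 0.022157117920763348
```

View pics/e2.png

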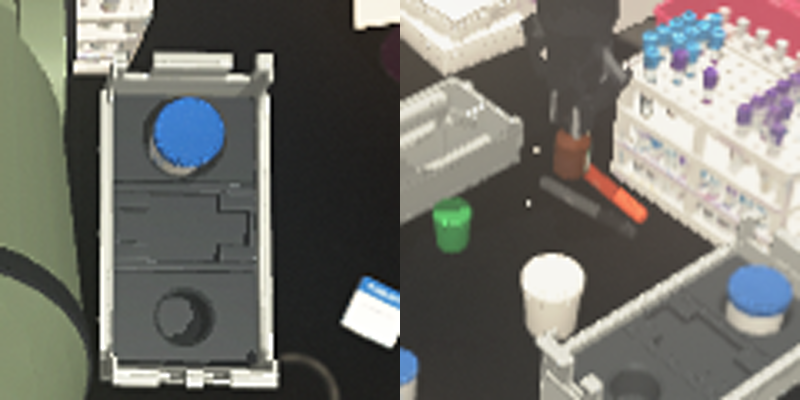

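The cup is seated in the large well and the bottle is held (right panel, 572,155).

{"name": "move_arm", "arguments": {"moves": [[-25, -50, 0, 0], [-50, -100, 0, 0], [-75, -150, 0, 0], [-105, -200, 0, 0], [-105, -200, 0, 0], [-105, -200, -40, 0], [-105, -200, -65, 0], [-105, -200, -80, 0], [-105, -200, -92, 0], [-105, -200, -102, 0], [-105, -200, -107, 0], [-105, -200, -107, 0]]}}

```text
clock: 11.55
position: [0.4905, -0.2143, 0.0813]
tool_rot: [-3.142, -0.0, 3.097]
force: [-0.2, -0.0, -0.6]
grip_width: 0.0219
finger_force: 29.8
```

{"name": "move_arm", "arguments": {"moves": [[0, 0, -2, 0], [0, 0, -4, 0], [0, 0, -5, 0], [0, 0, -5, 0]]}}

```text
clock: 12.05
position: [0.4908, -0.2143, 0.0767]
tool_rot: [-3.141, 0.001, 3.097]
force: [-1.4, 0.8, 7.2]
grip_width: 0.0219
finger_force: 30.5
```

{"name": "move_arm", "arguments": {"moves": [[0, 0, 0, 0], [0, 0, 0, 0], [0, 0, 0, 0], [0, 0, 0, 0], [0, 0, 30, 0], [0, 0, 70, 0], [0, 0, 110, 0], [0, 0, 110, 0]], "gripper": 0.7}}

```text
clock: 13.05
position: [0.4917, -0.2147, 0.1888]
tool_rot: [-3.141, 0.004, 3.097]
force: [0.4, 0.0, -0.9]
grip_width: 0.0596
finger_force: 0.0
```

{"name": "move_arm", "arguments": {"moves": [[1, -50, 0, -0.12], [2, -100, 0, -0.24], [3, -150, 0, -0.36], [4, -185, 0, -0.462], [4, -185, -50, -0.462], [4, -185, -100, -0.462], [4, -185, -130, -0.462], [4, -185, -150, -0.462], [4, -185, -163, -0.462], [4, -185, -167, -0.462], [4, -185, -167, -0.462]], "gripper": 1.0}}

```text
clock: 14.42
position: [0.4947, -0.3995, 0.0198]
tool_rot: [-3.141, 0.001, 2.635]
force: [0.5, -0.4, 0.5]
grip_width: 0.0858
finger_force: 0.0
```

{"name": "move_arm", "arguments": {"moves": [[0, 0, 0, 0], [0, 0, 0, 0], [0, 0, 0, 0], [0, 0, -1, 0], [0, 0, -2, 0], [0, 0, -3, 0], [0, 0, -3, 0]], "gripper": 0.71}}

```text
clock: 15.3
position: [0.4944, -0.3992, 0.0161]
tool_rot: [-3.142, -0.0, 2.635]
force: [0.4, -0.6, -0.3]
grip_width: 0.0608
finger_force: 0.0
```

{"name": "move_arm", "arguments": {"moves": [[0, 0, -1, 0], [0, 0, -2, 0], [0, 0, -3, 0], [0, 0, -4, 0], [0, 0, -4, 0]]}}

```text
clock: 15.92
position: [0.4944, -0.3992, 0.0122]
tool_rot: [-3.142, -0.0, 2.635]
force: [1.1, 0.0, -0.5]
grip_width: 0.0608
finger_force: 0.0
```

{"name": "move_arm", "arguments": {"moves": [[0, 0, -1, 0], [0, 0, -2, 0], [0, 0, -3, 0], [0, 0, -3, 0]]}}

```text
clock: 16.42
position: [0.4944, -0.3992, 0.0092]
tool_rot: [-3.142, -0.0, 2.635]
force: [-0.5, 0.2, 0.7]
grip_width: 0.0608
finger_force: 0.0
```

{"name": "move_arm", "arguments": {"moves": [[0, 0, 1, 0], [0, 0, 1, 0], [0, 0, 1, 0], [0, 0, 1, 0], [0, 0, 1, 0]], "gripper": 0.45, "newtons": 25}}

```text
clock: 17.05
position: [0.4949, -0.3998, 0.0111]
tool_rot: [-3.141, 0.002, 2.635]
force: [-1.4, -0.7, 10.2]
grip_width: 0.0499
finger_force: 32.6
```

{"name": "move_arm", "arguments": {"moves": [[0, 0, 40, 0], [0, 0, 90, 0], [0, 0, 130, 0], [19, 45, 130, 0.12], [38, 90, 130, 0.24], [57, 135, 130, 0.36], [77, 181, 130, 0.462], [77, 181, 130, 0.462], [77, 181, 110, 0.462], [77, 181, 90, 0.462], [77, 181, 90, 0.462]]}}

```text
clock: 18.42
position: [0.5705, -0.2186, 0.0992]
tool_rot: [3.141, -0.002, 3.096]
force: [-0.8, 0.4, 0.1]
grip_width: 0.0505
finger_force: 26.6
```

Run:
```python
from h import *
for n in('scene','top'): cv2.imwrite(f'pics/{n}3.png',grab_frame(n))
t=cv2.imread('pics/top3.png'); s=cv2.imread('pics/scene3.png')
u=lambda a:cv2.resize(a,(400,400),interpolation=cv2.INTER_CUBIC)
cv2.imwrite('pics/e3.png',np.hstack([u(t[100:220,265:385]),u(s[150:270,265:385])]))
st=monitor.observe();print(st['position'],st['force'],st['grip_width'])
```

```text
[ 0.57142066 -0.21883648  0.1007774 ] [-0.26346684  0.86865742  0.21010494] 0.050089955656976805
```

View pics/e3.png

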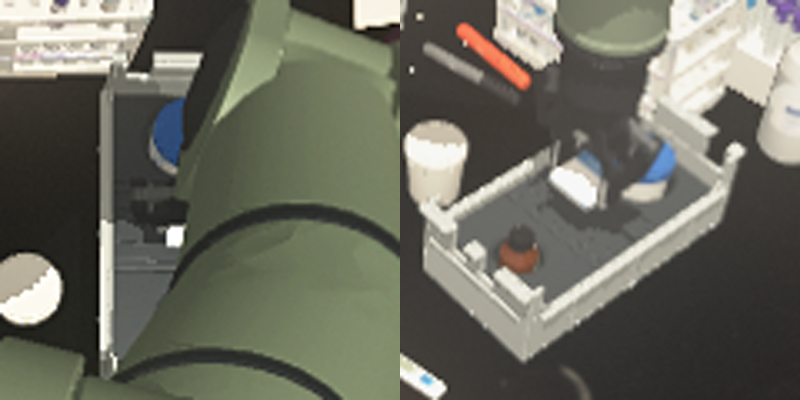

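The pack is held over the middle pocket, and the bottle stands in its well (right panel, 518,250).

{"name": "move_arm", "arguments": {"moves": [[1, 0, -15, 0], [1, 0, -27, 0], [1, 0, -36, 0], [1, 0, -42, 0], [1, 0, -45, 0], [1, 0, -47, 0], [1, 0, -49, 0], [1, 0, -49, 0]]}}

```text
clock: 19.52
position: [0.5725, -0.2183, 0.0513]
tool_rot: [-3.142, 0.0, 3.097]
force: [-0.8, 0.1, -0.4]
grip_width: 0.0503
finger_force: 26.6
```

{"name": "move_arm", "arguments": {"moves": [[0, 0, -1, 0], [0, 0, -2, 0], [0, 0, -2, 0]]}}

```text
clock: 19.9
position: [0.5726, -0.2183, 0.051]
tool_rot: [3.141, 0.001, 3.097]
force: [-9.2, 3.8, 29.0]
grip_width: 0.0504
finger_force: 42.4
```

{"name": "move_arm", "arguments": {"moves": [[0, 0, 2, 0], [0, 0, 2, 0], [0, 0, 2, 0], [0, 0, 2, 0], [0, 0, 40, 0], [0, 0, 90, 0], [0, 0, 130, 0], [0, 0, 130, 0]], "gripper": 0.72}}

```text
clock: 20.9
position: [0.5738, -0.2188, 0.1822]
tool_rot: [-3.141, 0.005, 3.097]
force: [0.5, -0.2, -0.1]
grip_width: 0.0618
finger_force: 0.0
```

{"name": "move_arm", "arguments": {"moves": [[-5, 60, 20, 0.01], [-10, 120, 20, 0.017], [-14, 180, 20, 0.017], [-18, 240, 20, 0.017], [-22, 300, 20, 0.017], [-25, 360, 20, 0.017], [-28, 416, 20, 0.017], [-28, 416, 0, 0.017], [-28, 416, 0, 0.017]]}}

```text
clock: 22.02
position: [0.5434, 0.1976, 0.1775]
tool_rot: [-3.14, -0.003, 3.114]
force: [-0.3, -0.5, 0.4]
grip_width: 0.0612
finger_force: 0.0
```

Run:
```python
from h import *
for n in('scene','top'): cv2.imwrite(f'pics/{n}4.png',grab_frame(n))
t=cv2.imread('pics/top4.png'); s=cv2.imread('pics/scene4.png')
u=lambda a:cv2.resize(a,(400,400),interpolation=cv2.INTER_CUBIC)
cv2.imwrite('pics/e4.png',np.vstack([np.hstack([u(t[100:220,265:385])[:, :],u(s[150:270,265:385])])]))
st=monitor.observe();print(st['position'],st['tool_rot'],st['grip_width'])
```

```text
[0.54455525 0.19688955 0.17920824] [-3.14093121e+00 -4.93811164e-04  3.11261514e+00] 0.06178392219706151
```

View pics/e4.png

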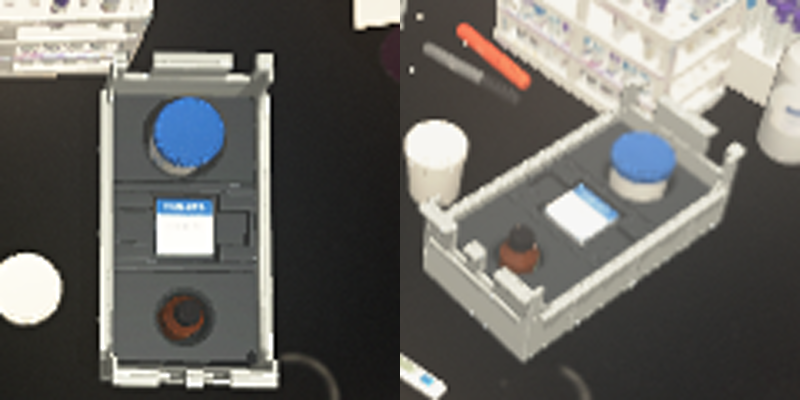

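All three contents sit in their inserts: cup at (190,130), pack at (185,228), bottle at (183,317). Next the tray.

{"name": "move_arm", "arguments": {"moves": [[1, 0, -40, 0], [1, 0, -70, 0], [1, 0, -88, 0], [1, 0, -96, 0], [1, 0, -99, 0], [1, 0, -99, 0]]}}

```text
clock: 22.88
position: [0.5458, 0.1978, 0.0809]
tool_rot: [3.141, 0.001, 3.114]
force: [0.1, -0.7, -0.0]
grip_width: 0.0612
finger_force: 0.0
```

{"name": "move_arm", "arguments": {"moves": [[0, 0, 0, 0], [0, 0, 0, 0], [0, 0, 0, 0], [0, 0, 0, 0], [0, 0, 0, 0], [0, 0, 0, 0], [0, 0, 0, 0], [0, 0, 0, 0]], "gripper": 0.0, "newtons": 80}}

```text
clock: 23.88
position: [0.5456, 0.1981, 0.0806]
tool_rot: [3.141, 0.0, 3.114]
force: [-0.5, 2.8, 5.3]
grip_width: 0.0166
finger_force: 80.5
```

{"name": "move_arm", "arguments": {"moves": [[0, 0, 20, 0], [0, 0, 60, 0], [0, 0, 110, 0], [0, 0, 150, 0], [0, 0, 170, 0], [0, 0, 170, -0.16], [0, 0, 170, -0.32], [0, 0, 170, -0.48], [0, 0, 170, -0.64], [0, 0, 170, -0.8], [0, 0, 170, -0.96], [0, 0, 170, -1.12]]}}

```text
clock: 25.38
position: [0.5451, 0.1974, 0.2498]
tool_rot: [-3.14, 0.0, 1.988]
force: [0.5, -0.2, -3.8]
grip_width: 0.0171
finger_force: 79.1
```

Run:
```python
from h import *
st=monitor.observe();print(st['position'],st['tool_rot'],st['force'],st['moment'],st['grip_width'],np.round(st['qpos'],2))
```

```text
[0.54508045 0.1974214  0.2498319 ] [-3.14037438e+00  1.60932333e-04  1.98818199e+00] [ 0.47433703 -0.19495844 -3.80498826] [-0.00539948  0.03028762 -0.00933235] 0.017074507241275103 [-0.78  0.48  0.47  1.74 -0.26  0.98  0.2 ]
```

{"name": "move_arm", "arguments": {"moves": [[2, -30, 0, -0.17], [4, -65, 0, -0.34], [7, -100, 0, -0.51], [9, -135, 0, -0.68], [11, -170, 0, -0.85], [14, -205, 0, -1.02], [16, -240, 0, -1.19], [18, -275, 0, -1.36], [20, -310, 0, -1.53], [22, -345, 0, -1.7], [24, -380, 0, -1.87], [26, -416, 0, -2.039]]}}

```text
clock: 26.88
position: [0.5712, -0.2191, 0.2499]
tool_rot: [-3.141, 0.001, -0.051]
force: [-0.2, 0.5, -4.3]
grip_width: 0.0166
finger_force: 79.1
```

{"name": "move_arm", "arguments": {"moves": [[0, 0, 0, 0], [0, 0, -10, 0], [0, 0, -25, 0], [0, 0, -40, 0], [0, 0, -40, 0]]}}

```text
clock: 27.5
position: [0.571, -0.2176, 0.2088]
tool_rot: [-3.141, 0.002, -0.045]
force: [-0.5, -1.1, -2.9]
grip_width: 0.0167
finger_force: 79.2
```

Run:
```python
from h import *
for n in('scene','top'): cv2.imwrite(f'pics/{n}5.png',grab_frame(n))
t=cv2.imread('pics/top5.png'); s=cv2.imread('pics/scene5.png')
u=lambda a:cv2.resize(a,(400,400),interpolation=cv2.INTER_CUBIC)
cv2.imwrite('pics/e5.png',np.hstack([u(t[90:230,255:395]),u(s[130:270,250:390])]))
st=monitor.observe();print(st['position'],st['tool_rot'],st['force'],st['moment'],st['grip_width'],np.round(st['qpos'],2))
```

```text
[ 0.57148564 -0.21823562  0.21030665] [ 3.14145351e+00  1.53611410e-04 -4.50506579e-02] [ 0.46767022  0.07295369 -2.98740928] [-0.00889406  0.02983745  0.01482464] 0.016765809849185485 [-0.3   0.74  0.94  1.7  -0.68  1.06 -0.76]
```

View pics/e5.png

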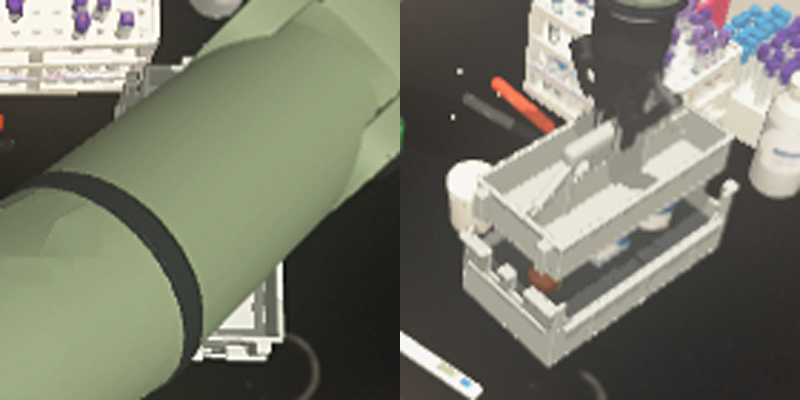

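The tray is turned: its wide lugs (483,205) and (548,250) are now at the near end, above the rim blocks rather than the notches. I'll lower it, watching the force.

{"name": "move_arm", "arguments": {"moves": [[0, 0, -15, 0], [0, 0, -25, 0], [0, 0, -31, 0], [0, 0, -35, 0], [0, 0, -38, 0], [0, 0, -40, 0], [0, 0, -40, 0]]}}

```text
clock: 28.48
position: [0.5726, -0.2186, 0.1711]
tool_rot: [3.141, -0.003, -0.045]
force: [5.6, -0.3, 4.7]
grip_width: 0.0171
finger_force: 80.8
```

Run:
```python
from h import *
cv2.imwrite('pics/scene6.png',s:=grab_frame('scene'))
cv2.imwrite('pics/e6.png',cv2.resize(s[150:262,265:385],(600,560),interpolation=cv2.INTER_CUBIC))
st=monitor.observe();print(st['position'],st['tool_rot'],st['force'],st['moment'])
```

```text
[ 0.57255587 -0.21855746  0.17119228] [ 3.14093477e+00 -2.52234957e-03 -4.48508796e-02] [ 4.9481406  -0.25261159  5.5468878 ] [ 0.02069712 -0.31308721 -0.07115757]
```

View pics/e6.png

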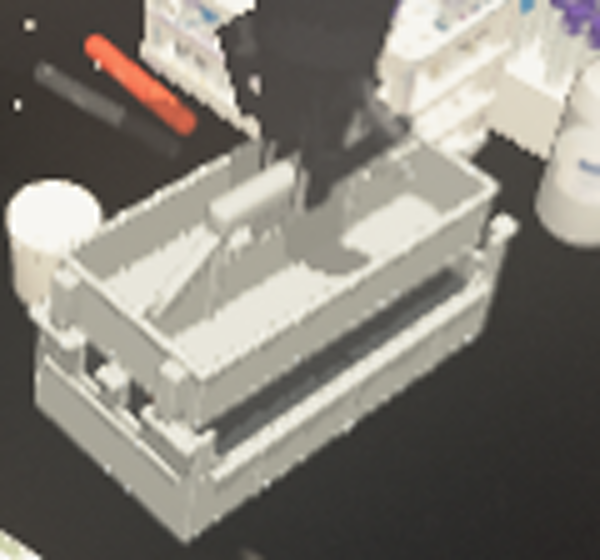

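Contact force points to +x, so the near-end edge is catching. I'll lift a little, shift +3 mm in x and lower again.

{"name": "move_arm", "arguments": {"moves": [[0, 0, 4, 0], [0, 0, 8, 0], [3, 0, 8, 0], [3, 0, 5, 0], [3, 0, 2, 0], [3, 0, 0, 0], [3, 0, -1, 0], [3, 0, -1, 0]]}}

```text
clock: 29.52
position: [0.5744, -0.2183, 0.1692]
tool_rot: [-3.142, 0.0, -0.045]
force: [-0.2, -1.0, -4.1]
grip_width: 0.0168
finger_force: 79.4
```

{"name": "move_arm", "arguments": {"moves": [[1.5, 0, 0, 0], [1.5, 0, -1, 0], [1.5, 0, -2, 0], [1.5, 0, -3, 0], [1.5, 0, -3, 0]]}}

```text
clock: 30.15
position: [0.5759, -0.2185, 0.1666]
tool_rot: [3.142, -0.0, -0.046]
force: [-4.9, 1.7, 5.8]
grip_width: 0.0173
finger_force: 80.7
```

{"name": "move_arm", "arguments": {"moves": [[0, 0, -1, 0], [0, 0, -1, 0], [0, 0, -1, 0]]}}

```text
clock: 30.52
position: [0.5758, -0.2185, 0.1655]
tool_rot: [3.141, -0.0, -0.046]
force: [-4.6, 0.1, 6.2]
grip_width: 0.0162
finger_force: 80.8
```

Run:
```python
from h import *
st=monitor.observe();print(st['position'],st['tool_rot'],st['force'],st['moment'])
```

```text
[ 0.5758386  -0.21854503  0.16553461] [ 3.14139538e+00 -1.38089450e-04 -4.56165705e-02] [-4.55748396  0.10041899  6.21150836] [ 0.02604388  0.37814033 -0.02222894]
```

{"name": "move_arm", "arguments": {"moves": [[0, 0, 3, 0], [-1.5, 0, 3, 0], [-1.5, 0, 1, 0], [-1.5, 0, 0, 0], [-1.5, 0, -0.5, 0], [-1.5, 0, -0.5, 0]]}}

```text
clock: 31.28
position: [0.5743, -0.2183, 0.1655]
tool_rot: [-3.141, -0.0, -0.045]
force: [-7.6, 3.9, 14.3]
grip_width: 0.017
finger_force: 82.2
```

Run:
```python
from h import *
st=monitor.observe();print(st['position'],st['tool_rot'],st['force'],st['moment'])
```

```text
[ 0.57428789 -0.21829123  0.16550404] [-3.14097067e+00 -2.13159441e-04 -4.54830912e-02] [-7.58691756  3.9488782  14.33658212] [0.82459167 1.04837789 0.12838054]
```

{"name": "move_arm", "arguments": {"moves": [[0, 0, 0.5, 0], [0, 0, 0.5, 0], [0, 0, 0.5, 0], [0, 0, 0.5, 0], [0, 0, 40, 0], [0, 0, 80, 0], [0, 0, 120, 0], [-30, 60, 140, 0], [-60, 120, 140, 0], [-90, 180, 140, 0], [-110, 230, 140, 0], [-110, 230, 140, 0]], "gripper": 0.7}}

```text
clock: 32.78
position: [0.4635, 0.0142, 0.3046]
tool_rot: [-3.141, 0.001, -0.043]
force: [1.2, -0.9, 1.0]
grip_width: 0.0594
finger_force: 0.0
```

Run:
```python
from m import *
for n in('scene','top'): cv2.imwrite(f'pics/{n}7.png',grab_frame(n))
t=cv2.imread('pics/top7.png'); s=cv2.imread('pics/scene7.png')
g=lambda a:np.clip((a/255.)**.7*255,0,255).astype(np.uint8)
u=lambda a,f:cv2.resize(a,None,fx=f,fy=f,interpolation=cv2.INTER_CUBIC)
a=u(t[108:223,285:359],5); b=u(s[150:262,268:352+0],5)[:575]
h=min(a.shape[0],b.shape[0]); cv2.imwrite('pics/e7.png',g(np.hstack([a[:h],b[:h]])))
st=monitor.observe();print(st['position'],st['force'],st['grip_width'],a.shape,b.shape)
```

```text
[0.46365046 0.01454068 0.30456985] [ 0.39894027  0.02408442 -0.47022961] 0.05974218806636249 (575, 370, 3) (560, 420, 3)
```

View pics/e7.png

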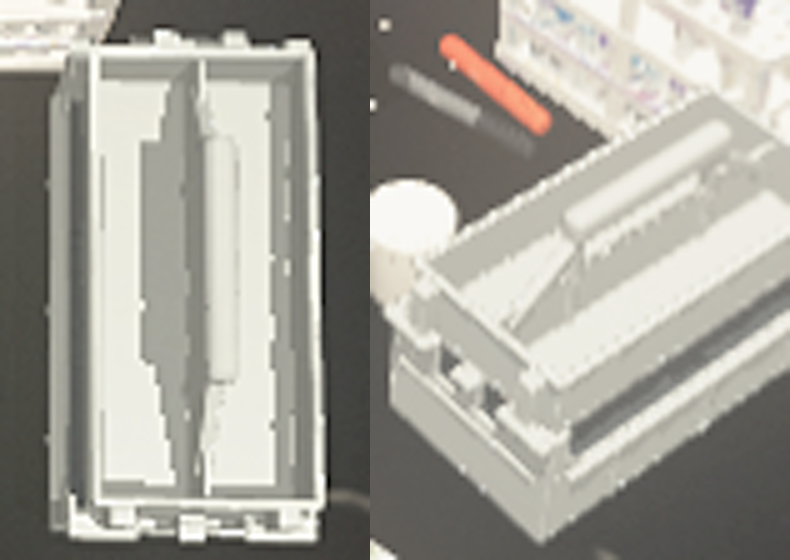

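The tray sits with its lugs on the rims: near lugs at (122,515) and (283,515), outside the notches. I'll check position and level.

Run:
```python
from m import *
C=lambda x,y:px((285,108),5,x,y); S=lambda x,y:px((268,150),5,x-370,y)
Q=[((.126,.06),(88,46)),((.126,-.06),(314,42)),((-.126,.06),(95,505)),((-.126,-.06),(324,505))]
print(rigid([p[0] for p in Q],[onz('top',*C(*p[1]),.135) for p in Q]))
for a,b in(((95,505),(424,262)),((324,505),(541,385))): print(tri(('top',*C(*a)),('scene',*S(*b))))
for n,a,b in(('near',(222,382),(568,222)),('far',(224,138),(724,130))): print(n,tri(('top',*C(*a)),('scene',*S(*b))))
```

```text
(array([ 0.572 , -0.2185]), np.float64(-0.0362), [[1.1, 2.5], [3.8, -3.5], [-2.7, 2.1], [-2.2, -1.1]])
(array([ 0.44836704, -0.15393545,  0.1356007 ]), np.float64(0.0070134204683461885))
(array([ 0.4373163 , -0.27052636,  0.13894162]), np.float64(0.010411306486081734))
near (array([ 0.50463417, -0.21487764,  0.17787496]), np.float64(0.0010916258625104744))
far (array([ 0.63401753, -0.22321467,  0.17684528]), np.float64(0.0006996071674120138))
```

```bash
python3 -c "
from workcell import bot; print(bot.job_done())"
```

```text
the job is handed in; nothing more can be done
None
```

The job is handed in: the cup, short bottle and swab pack are each in their own insert, and the turned tray rests level and centred with its lugs on the carrier's rims; the tall bottle was not touched.

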